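# Open the touch-latch lid over the ball bearing

## Robot

A 7-joint arm with a two-finger parallel gripper is mounted at the origin on a cart in front of the work surface, level with it; the furniture and walls round the work are solid. World frame = base frame: x ahead of the robot, y to its left, z up, the work surface at z = 0. Lengths are in m, angles in rad, forces in N, time in s.
With the tool pointing down it reaches from about 0.4 to 0.925 m from the base axis. Payload 4.1 kg.
Tool frame: the origin (TCP) lies on the centre line of the jaws, within the pads' length; the fingertips stand 19 mm ahead of it and the grasp point (between the pads) is the TCP; z points along the fingers, y is the line along which they close (so a half turn about z gives the same grasp; the last joint's range is limited). The gripper opens to 85 mm and grips with 20 to 120 N. Pads are 22 mm wide; open, the fingers measure 114 mm over their backs; the gripper's body (76 mm by 85 mm) begins 54 mm behind the grasp point. The pads swing forward as they close: fully open they stand 13 mm farther back than shut.
Start: joints at [-1.292, 0.398, 0.045, 1.537, -0.019, 1.207, -0.051], TCP at [0.24, 0.604, 0.214] pointing down, gripper open.
Joint ranges: [-2.82, 2.82], [-0.49, 2.23], [-1.37, 1.46], [0, 2.46], [-1.36, 4.5], [0.23, 2], [-2.94, 2.94]. Speed limits (rad/s): [2.57, 2.57, 3.14, 3.14, 3.14, 3.14, 3.14].

## Interface

Orientations are given as a 3x3 rotation matrix whose columns are the frame's x, y, z axes.
In Python, from cell import state, imaging, workorder gives the robot as it stands.
- The arm moves only by the shell command python3 -m jog 'ROWS' [OPENING] [FORCE]. ROWS is JSON, a list of rows, each an object of numbers: "tx", "ty", "tz": the shift along the tool's x, y, z in m; "ax", "ay", "az": the turn, a rotation vector about the tool's x, y, z in rad. In form: [{"tx": .., "ty": .., "tz": .., "ax": .., "ay": .., "az": ..}, ...]. A call has exactly 8 rows; each row shifts and turns the commanded pose from where the row before left it, along the tool's axes as they then stand; what a row does not reach is not made up. A row lasts 1/12 s, in which the tool goes at most 41.7 mm and 7.16 degrees, less where a joint would pass 70% of its speed; a pose out of reach is approached as far as the arm can. A call with a gripper value outside its range is refused whole. OPENING is the opening, from 0 (shut) to 1 (fully open), set as the call begins (- or left out, the last holds). The fingers move at their own pace and stop on an object; FORCE is the grip in N (left out, the last holds). Time passes only in rows, so rows that do not move let the fingers close, or fill a call up. It gives the time, the measured TCP pose, the force, the opening and the grip force at its end, in the units of the state.
- state(): the state, without advancing time (a new reading comes with each control period).
- imaging.grab_frame(name): name is "scene" or "top"; returns a dict with "frame" (400x640x3 uint8, red, green, blue), "mtx" (3x3 intrinsics, pixels), "pose" (4x4, takes a point from camera to world coordinates). Camera axes: x right, y down, z forward; pixel columns grow to the right and rows downward; lengths in m; the calibration is good to about 2 mm. A picture is of the moment at which its call begins. There is no depth.
- workorder.hand_in(): hands the job in; it is judged then, once.
Trained networks look in the newest picture that a camera, given by its name, has taken for a name from the list of things; names that differ only in an ending like _2 or _b are one class to them, and where a whole thing is asked for, a point or a joint stands for the part that bears it (a point fixed in the world has none). Each returns a list of dicts, best first, with "p" (0 to 1); they miss things now and then, are a little off and sometimes report something else, mostly with a low value. They report only what shows in the picture. A call takes as long as a camera call.
- imaging.cut_out(camera, label): "region" (400x640 bool, what is visible of it) and "at" ([column, row] in pixels, amid what is visible of it).
The state is a dict: "clock": time; "joint_pos": joint angles; "qd": joint speeds; "tau": joint torques, N m; "eef_pos": TCP position; "eef_rot": TCP orientation; "ft_force": force on the tool from outside, world axes, zero at the start; "ft_torque": the same for the moment, N m; "finger_gap": finger opening in m; "finger_force": force on a finger pad.
Only numpy, scipy, OpenCV 4.12 (cv2) and the standard library are available. Lean on these libraries where they do the work, as an engineer would, in place of code of your own. Each camera call takes 0.05 s, during which the arm holds its last target. There are 200 camera calls.

## Task

One of the two clear-lidded compartments of the bench organiser holds the ball bearing (a flat ring); open that one with a fingertip, picking nothing up. Gently press down the pad at the front of its lid until the catch lets go, take the finger away so that the spring lifts the lid ajar, then push the lid up and over from underneath until it stays leaning back, fully open, by itself. Keep the other lid shut, do not touch the bearing or the spark plug inside, and leave the things round about where they stand.

Things in the scene. Friction and masses are not known exactly. Their poses are not given: they have to be found in the camera images.
- organiser: grey sheet-metal box screwed to the bench, 140 deep (x) x 230 wide (y) x 70 high; compartments left (y = +0.056) and right (-0.056), each under a clear lid in an aluminium frame. Origin: centre of the underside; x from front (to the robot) to back, where the hinges are; y left; z up. Walls 5 mm; sides and divider level with the lids' tops, front wall 58 high. 3 mm high feet stick out 18 mm.
- bearing: ball bearing, a flat steel ring 47 mm across and 14 mm high, lying loose on the 5 mm thick floor of one compartment; origin: centre of its underside. Its y in the organiser's frame tells the compartment: positive left, negative right.
- spark_plug: spark plug, thin rod-like part 73 mm long and 20 mm across, lying loose in the other compartment; origin: under the middle of its length, its length along its own x
- lid_left (a joint): left (+y) lid's hinge (rad): 0 = latched; below 0 = pressed down, stop at -0.05; above 0 = opening. Pressed to about -0.03 (3.5 mm at the pad, about 3 N) the catch lets go for good, less and it stays latched; finger lifted, a spring raises the lid in 0.5 s to 0.70 (ajar), and acts no higher. Let go before 1.57 the 120 g lid sinks to 0.70; past 1.62 it sinks on to its stop at 1.95.
- lid_right (a joint): right (-y) lid's hinge (rad): 0 = latched; below 0 = pressed down, stop at -0.05; above 0 = opening. Pressed to about -0.03 (3.5 mm at the pad, about 3 N) the catch lets go for good, less and it stays latched; finger lifted, a spring raises the lid in 0.5 s to 0.70 (ajar), and acts no higher. Let go before 1.57 the 120 g lid sinks to 0.70; past 1.62 it sinks on to its stop at 1.95.
- pad_left (a point): middle of the top of the round dark press pad (22 mm across) on the front rail of the left lid, over its catch. Moves with the lid: 114 mm from the hinge line, 17 mm behind the lid's front edge, mid-width; 70.7 mm above the bench when latched.
- pad_right (a point): middle of the top of the round dark press pad (22 mm across) on the front rail of the right lid, over its catch. Moves with the lid: 114 mm from the hinge line, 17 mm behind the lid's front edge, mid-width; 70.7 mm above the bench when latched.
- hinge_left (a point): middle of the left lid's hinge line, which runs along the organiser's y: 67 mm above the bench, x = 0.061 in the organiser's frame. The lid is 131 mm from this line to its front edge (x = -0.070 shut), 101 mm wide, 5 mm thick.
- hinge_right (a point): middle of the right lid's hinge line, which runs along the organiser's y: 67 mm above the bench, x = 0.061 in the organiser's frame. The lid is 131 mm from this line to its front edge (x = -0.070 shut), 101 mm wide, 5 mm thick.
- torch: bystander: grey torch standing on its head, 39 mm across, 124 mm high; origin: centre of its foot
- tape_measure: bystander: yellow tape measure, 38 x 79 x 62 mm; origin: under its centre
- carton: bystander: blue and white carton lying flat, 58 x 115 x 42 mm; origin: under its centre

How it is judged:
On the way, in this order (a step that is already met when the one before it is completed fails the run):
1. the lid over the bearing is pressed below level by the fingers (((y of bearing in the frame of organiser above 0 m and value of joint lid_left below -0.015 rad and contact force between the fingers and lid_left above 0.3 N) or (y of bearing in the frame of organiser below 0 m and value of joint lid_right below -0.015 rad and contact force between the fingers and lid_right above 0.3 N))), for 0.02 s.
2. the catch has let go and the spring has lifted that lid ajar (((y of bearing in the frame of organiser above 0 m and value of joint lid_left between 0.45 and 1.2 rad) or (y of bearing in the frame of organiser below 0 m and value of joint lid_right between 0.45 and 1.2 rad))), for 0.1 s.
At the end, for the whole second after the job is handed in: the lid over the bearing leans back past upright (hinge above 1.6 rad) by itself, the other lid is still latched (below 0.02 rad), the bearing and the spark plug are within 20 mm and the bystanders within 30 mm of where they started (((y of bearing in the frame of organiser above 0 m and value of joint lid_left above 1.6 rad and value of joint lid_right below 0.02 rad and velocity of joint lid_left below 0.5 rad/s) or (y of bearing in the frame of organiser below 0 m and value of joint lid_right above 1.6 rad and value of joint lid_left below 0.02 rad and velocity of joint lid_right below 0.5 rad/s)) and distance of each of bearing, spark_plug from where it was at the start of the episode below 0.02 m and distance of each of torch, tape_measure, carton from where it was at the start of the episode below 0.03 m); the robot touches nothing.
It fails at once if the lid over the spark plug comes open ((y of bearing in the frame of organiser above 0 m and value of joint lid_right above 0.05 rad) or (y of bearing in the frame of organiser below 0 m and value of joint lid_left above 0.05 rad)).
It fails at once if a lid is struck or forced with more than 40 N (contact force between the fingers and lid_left above 40 N or contact force between the fingers and lid_right above 40 N).
It fails at once if the bearing or the spark plug is touched by the robot (contact force between any of the fingers, the arm and bearing above 0.3 N or contact force between any of the fingers, the arm and spark_plug above 0.3 N).
It fails at once if the bearing, the spark plug or a bystander is moved or lifted (distance of any of bearing, spark_plug, torch, tape_measure, carton from where it was at the start of the episode above 0.03 m).
It also fails if it takes over 40 s, if anything falls off the work surface, if the arm or the gripper's body presses on something with over 40 N, if the wrist force passes 120 N, or if a joint passes its speed limit or range.

## Working session

There is one attempt and no reset: what is moved stays moved. The work goes in short steps, Python scripts to look and compute and a shell command to move; the robot and the scene stay as the last step left them, time stands still between calls to the robot, and variables do not carry over. Pictures are saved under pics/ and viewed, at most 10 in all, crops included, and the job is handed in when it is done.

```bash
mkdir -p pics
cat > h.py <<'E'
import numpy as np, cv2
from cell import state, imaging, workorder
def ray(f,uv,z):
    K,P=np.array(f["mtx"]),np.array(f["pose"]); d=P[:3,:3]@np.linalg.solve(K,[uv[0],uv[1],1.]); o=P[:3,3]
    return o+d*(z-o[2])/d[2]
E
python3 - <<'E'
from h import *
for c in("top","scene"):
    f=imaging.grab_frame(c); cv2.imwrite(f"pics/{c}0.png",f["frame"][:,:,::-1])
    print(c,np.round(f["pose"],3).tolist())
    for n,z in(("organiser",.07),("bearing",.019),("spark_plug",.015),("pad_left",.0),("lid_left",.07),("lid_right",.07),("torch",.06),("tape_measure",.03),("carton",.02)):
        for r in imaging.cut_out(c,n)[:2]: print(n,round(r["p"],2),np.round(r["at"]),np.round(ray(f,r["at"],z),3),r["region"].sum())
s=state();print(s["clock"],s["eef_pos"],s["eef_rot"],s["ft_force"])
E
```

```text
top [[0.025, -0.996, 0.09, 0.358], [-0.999, -0.022, 0.03, 0.196], [-0.028, -0.09, -0.996, 1.319], [0.0, 0.0, 0.0, 1.0]]
organiser 0.65 [296. 188.] [0.496 0.303 0.07 ] 3481
bearing 0.6 [281. 200.] [0.459 0.356 0.019] 1379
pad_left 0.83 [280. 198.] [0.468 0.361 0.   ] 1332
pad_left 0.25 [310. 176.] [0.545 0.263 0.   ] 1278
lid_left 0.83 [285. 199.] [0.458 0.338 0.07 ] 1413
lid_right 0.63 [310. 176.] [0.535 0.262 0.07 ] 1360
torch 0.53 [399. 222.] [ 0.395 -0.018  0.06 ] 148
tape_measure 0.75 [432. 222.] [ 0.399 -0.128  0.03 ] 285
carton 0.82 [218. 182.] [0.514 0.565 0.02 ] 763
scene [[0.581, -0.601, 0.548, -0.269], [-0.814, -0.434, 0.387, -0.302], [0.006, -0.671, -0.742, 1.064], [0.0, 0.0, 0.0, 1.0]]
organiser 0.61 [301. 189.] [0.465 0.288 0.07 ] 3191
pad_left 0.61 [284. 183.] [0.505 0.394 0.   ] 992
lid_left 0.82 [282. 184.] [0.445 0.35  0.07 ] 999
lid_right 0.88 [320. 183.] [0.522 0.253 0.07 ] 978
torch 0.67 [284. 187.] [0.448 0.343 0.06 ] 1034
torch 0.56 [377. 256.] [ 0.393 -0.035  0.06 ] 328
tape_measure 0.59 [408. 280.] [ 0.391 -0.139  0.03 ] 517
tape_measure 0.58 [283. 182.] [0.483 0.378 0.03 ] 981
carton 0.78 [251. 154.] [0.532 0.565 0.02 ] 423
1.0 [0.239775   0.60419651 0.2144789 ] [[-9.29514604e-01  3.68785291e-01  9.55959606e-05]
 [ 3.68785301e-01  9.29514596e-01  1.29088049e-04]
 [-4.12520671e-05  1.55243612e-04 -9.99999987e-01]] [-0.51756349  0.60948797 -1.53141901]
```

Run:
```python
import cv2
a=cv2.imread("pics/top0.png")[130:260,200:340];b=cv2.imread("pics/scene0.png")[110:250,210:380]
cv2.imwrite("pics/topc.png",cv2.resize(a,None,fx=4.5,fy=4.5,interpolation=cv2.INTER_CUBIC))
cv2.imwrite("pics/scenec.png",cv2.resize(b,None,fx=4,fy=4,interpolation=cv2.INTER_CUBIC))
```

```text
(no output)
```

View pics/topc.png

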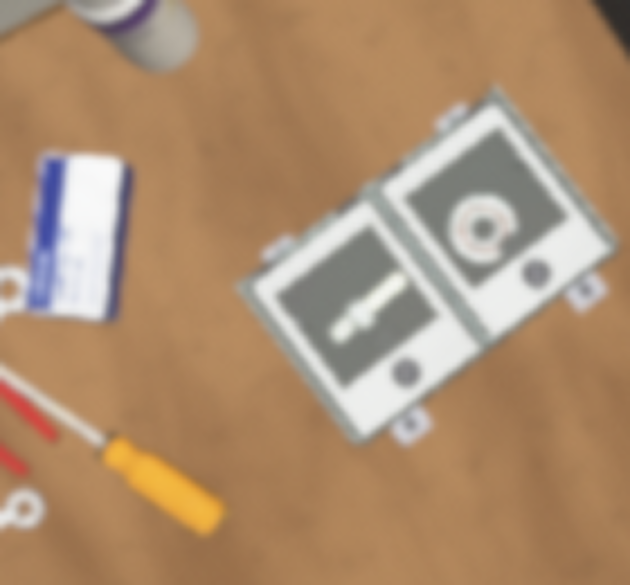

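View pics/scenec.png

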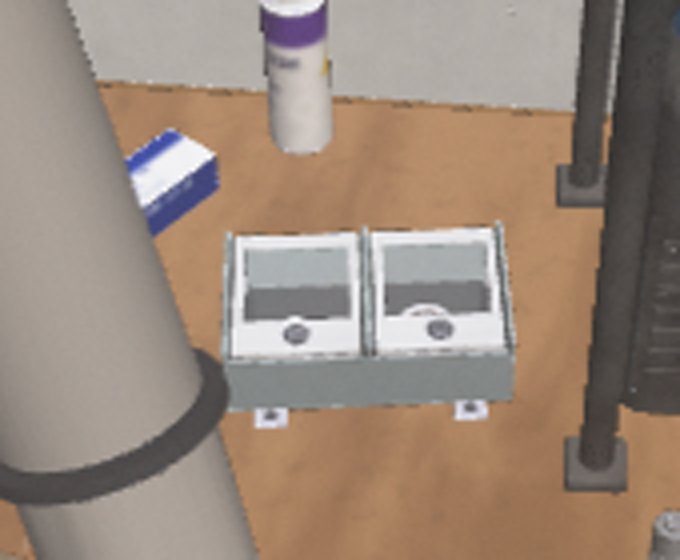

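View pics/top0.png

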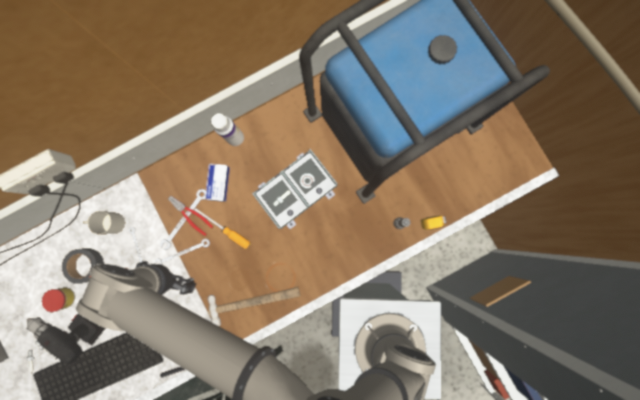

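The bearing (ring) is in the right compartment: top image (≈307,180). The spark plug is on the left. The right pad is at top (319,191) and scene (320,192), the left pad at top (290,213). The crate's frame post stands near the right side, at about (365,195). Next I'll fit the pose.

Run:
```python
from h import *
from scipy.optimize import least_squares
T=imaging.grab_frame("top");S=imaging.grab_frame("scene")
t=lambda u,v:((u+.5)/4.5-.5+200,(v+.5)/4.5-.5+130)
s=lambda u,v:((u+.5)/4-.5+210,(v+.5)/4-.5+110)
obs=[(T,t(537,273),(-.053,-.056,.0707)),(T,t(406,373),(-.053,.056,.0707)),
(T,t(497,90),(.07,-.115,.07)),(T,t(617,243),(-.07,-.115,.058)),(T,t(362,441),(-.07,.115,.058)),(T,t(240,287),(.07,.115,.07)),
(S,s(440,329),(-.053,-.056,.0707)),(S,s(296,333),(-.053,.056,.0707))]
def proj(f,p):
    P=np.array(f["pose"]);c=P[:3,:3].T@(p-P[:3,3]);q=np.array(f["mtx"])@c;return q[:2]/q[2]
def w(x,p): c,n=np.cos(x[2]),np.sin(x[2]);return np.array([x[0]+c*p[0]-n*p[1],x[1]+n*p[0]+c*p[1],p[2]])
r=least_squares(lambda x:np.concatenate([proj(f,w(x,p))-uv for f,uv,p in obs]),[.5,.3,.65])
x=r.x;print(x,np.degrees(x[2]),np.round(r.fun.reshape(-1,2),1).tolist())
for n,p in(("padR",(-.053,-.056,.0707)),("hingeR",(.061,-.056,.067)),("padL",(-.053,.056,.0707))):print(n,np.round(w(x,p),4))
for f,uv,z in((T,t(537,273),.0707),(S,s(440,329),.0707),(T,(365,195),0),(T,(312,115),0),(S,(210+597/4,110+465/4),0),(S,(210+580/4,110+185/4),0)):
  g=ray(f,uv,z);print(np.round(g,4))
print(state()["clock"])
```

```text
[0.49421153 0.30820285 0.68277693] 39.1202362430577 [[0.1, 0.2], [0.7, 0.0], [-0.0, -1.2], [0.6, 0.1], [-0.8, 1.0], [-1.1, -0.4], [0.0, 0.0], [0.2, 0.5]]
padR [0.4884 0.2313 0.0707]
hingeR [0.5769 0.3032 0.067 ]
padL [0.4178 0.3182 0.0707]
[0.4891 0.2318 0.0707]
[0.4885 0.2314 0.0707]
[0.4842 0.0825 0.    ]
[0.7496 0.2633 0.    ]
[0.4953 0.0833 0.    ]
[0.7617 0.268  0.    ]
1.1
```

```bash
python3 -m jog '[{"az":0.102},{"az":0.102},{"az":0.102},{"az":0.102},{"az":0.102},{"tx":-0.03},{"tx":-0.03},{"tx":-0.03}]' 0 20; python3 -m jog '[{"tx":-0.035},{"tx":-0.035},{"tx":-0.035},{"tx":-0.035},{"tx":-0.035},{"tx":-0.035},{"tx":-0.035},{"tx":-0.035}]'
cat > g.py <<'E'
from h import *
s=state();R=np.array(s["eef_rot"]);p=np.array(s["eef_pos"])
print("t",s["clock"],"pos",np.round(p,4),"z",np.round(R[:,2],3),"yaw",np.degrees(np.arctan2(R[1,1],R[0,1])),"F",np.round(s["ft_force"],2),"gap",s["finger_gap"])
print("to pad, tool axes",np.round(R.T@(np.array([.4887,.2315,.0897])-p),4))
E
python3 g.py
```

```text
t 1.1 pos [0.2397 0.6042 0.2145] z [ 0.  0. -1.] yaw 68.36188603256659 F [ 0.2  -0.61  0.53] gap 0.08536919173928752
to pad, tool axes [-0.3689 -0.2547  0.1247]invalid input
invalid input
```

```bash
python3 -m jog '[{"tx":0,"ty":0,"tz":0,"ax":0,"ay":0,"az":0.102},{"tx":0,"ty":0,"tz":0,"ax":0,"ay":0,"az":0.102},{"tx":0,"ty":0,"tz":0,"ax":0,"ay":0,"az":0.102},{"tx":0,"ty":0,"tz":0,"ax":0,"ay":0,"az":0.102},{"tx":0,"ty":0,"tz":0,"ax":0,"ay":0,"az":0.102},{"tx":-0.03,"ty":0,"tz":0,"ax":0,"ay":0,"az":0},{"tx":-0.03,"ty":0,"tz":0,"ax":0,"ay":0,"az":0},{"tx":-0.03,"ty":0,"tz":0,"ax":0,"ay":0,"az":0}]' 0 20; python3 g.py
```

```text
clock: 1.77
eef_pos: [0.2967, 0.5339, 0.2143]
eef_rot: [[-0.633, 0.775, 0.0], [0.775, 0.633, -0.0], [-0.0, 0.0, -1.0]]
ft_force: [1.1, 0.5, -0.0]
finger_gap: -0.0003
finger_force: 0.0
t 1.7667 pos [0.2967 0.5339 0.2143] z [ 0. -0. -1.] yaw 39.23906208793225 F [ 1.12  0.48 -0.04] gap -0.0002885614244577164
to pad, tool axes [-0.3556 -0.0426  0.1247]
```

```bash
python3 -m jog '[{"tx":-0.035,"ty":-0.005,"tz":0,"ax":0,"ay":0,"az":0},{"tx":-0.035,"ty":-0.005,"tz":0,"ax":0,"ay":0,"az":0},{"tx":-0.035,"ty":-0.005,"tz":0,"ax":0,"ay":0,"az":0},{"tx":-0.035,"ty":-0.005,"tz":0,"ax":0,"ay":0,"az":0},{"tx":-0.035,"ty":-0.005,"tz":0,"ax":0,"ay":0,"az":0},{"tx":-0.035,"ty":-0.005,"tz":0,"ax":0,"ay":0,"az":0},{"tx":-0.035,"ty":-0.005,"tz":0,"ax":0,"ay":0,"az":0},{"tx":-0.035,"ty":-0.005,"tz":0,"ax":0,"ay":0,"az":0}]'; python3 g.py
```

```text
clock: 2.43
eef_pos: [0.4429, 0.2904, 0.2147]
eef_rot: [[-0.631, 0.776, 0.0], [0.776, 0.631, 0.001], [0.0, 0.001, -1.0]]
ft_force: [-0.1, -0.2, -0.2]
finger_gap: -0.0001
finger_force: 0.0
t 2.4333 pos [0.4429 0.2904 0.2147] z [ 0.     0.001 -1.   ] yaw 39.14564016797087 F [-0.12 -0.2  -0.16] gap -8.943688829691733e-05
to pad, tool axes [-0.0746 -0.0018  0.125 ]
```

```bash
python3 -m jog '[{"tx":-0.024,"ty":-0.002,"tz":0,"ax":0,"ay":0,"az":0},{"tx":-0.024,"ty":0,"tz":0,"ax":0,"ay":0,"az":0},{"tx":-0.02,"ty":0,"tz":0.02,"ax":0,"ay":0,"az":0},{"tx":0,"ty":0,"tz":0.02,"ax":0,"ay":0,"az":0},{"tx":0,"ty":0,"tz":0.02,"ax":0,"ay":0,"az":0},{"tx":0,"ty":0,"tz":0.02,"ax":0,"ay":0,"az":0},{"tx":0,"ty":0,"tz":0.015,"ax":0,"ay":0,"az":0},{"tx":0,"ty":0,"tz":0,"ax":0,"ay":0,"az":0}]'; python3 g.py
python3 - <<'E'
from h import *
f=imaging.grab_frame("scene");cv2.imwrite("pics/s1.png",cv2.resize(f["frame"][110:250,210:380,::-1],None,fx=4,fy=4,interpolation=2))
E
```

```text
clock: 3.1
eef_pos: [0.4813, 0.2368, 0.1165]
eef_rot: [[-0.631, 0.776, -0.005], [0.776, 0.631, -0.003], [0.001, -0.006, -1.0]]
ft_force: [0.0, 0.1, -0.6]
finger_gap: -0.0004
finger_force: 0.0
t 3.1 pos [0.4813 0.2368 0.1165] z [-0.005 -0.003 -1.   ] yaw 39.13839013635467 F [ 0.01  0.06 -0.6 ] gap -0.0004034070332700952
to pad, tool axes [-0.0088  0.0025  0.0268]
```

View pics/s1.png

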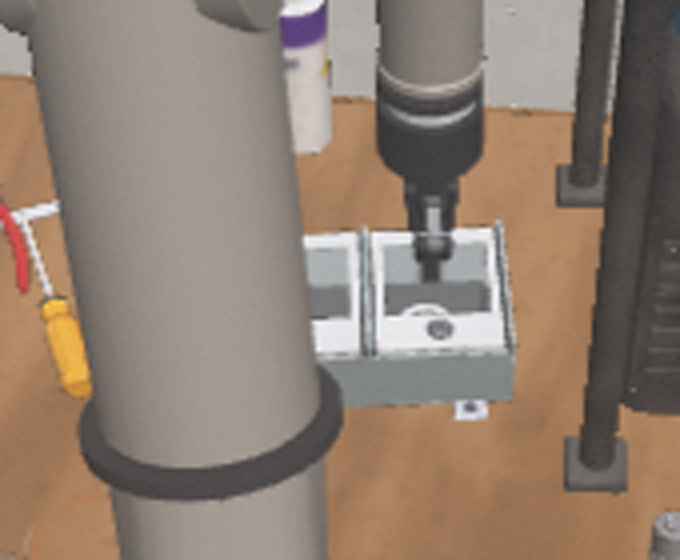

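The fingertip is at crop (430,283), just above the pad at (440,329), and about 9 mm to the left of it, as computed. Next I'll align and descend near contact.

```bash
python3 -m jog '[{"tx":-0.008,"ty":0.002,"tz":0,"ax":0,"ay":0,"az":0},{"tx":0,"ty":0,"tz":0.006,"ax":0,"ay":0,"az":0},{"tx":0,"ty":0,"tz":0.006,"ax":0,"ay":0,"az":0},{"tx":0,"ty":0,"tz":0.005,"ax":0,"ay":0,"az":0},{"tx":0,"ty":0,"tz":0.003,"ax":0,"ay":0,"az":0},{"tx":0,"ty":0,"tz":0.002,"ax":0,"ay":0,"az":0},{"tx":0,"ty":0,"tz":0,"ax":0,"ay":0,"az":0},{"tx":0,"ty":0,"tz":0,"ax":0,"ay":0,"az":0}]'; python3 g.py
```

```text
clock: 3.82
eef_pos: [0.4902, 0.2331, 0.0974]
eef_rot: [[-0.631, 0.776, -0.0], [0.776, 0.631, 0.0], [0.0, -0.0, -1.0]]
ft_force: [-0.1, 0.1, 0.1]
finger_gap: 0.0002
finger_force: 0.0
t 3.8167 pos [0.4902 0.2331 0.0974] z [-0.  0. -1.] yaw 39.14938092438285 F [-0.06  0.14  0.14] gap 0.00019623165891713608
to pad, tool axes [-0.0003 -0.0022  0.0077]
```

```bash
python3 -m jog '[{"tx":0,"ty":-0.002,"tz":0.003,"ax":0,"ay":0,"az":0},{"tx":0,"ty":0,"tz":0.002,"ax":0,"ay":0,"az":0},{"tx":0,"ty":0,"tz":0.001,"ax":0,"ay":0,"az":0},{"tx":0,"ty":0,"tz":0.001,"ax":0,"ay":0,"az":0},{"tx":0,"ty":0,"tz":0.001,"ax":0,"ay":0,"az":0},{"tx":0,"ty":0,"tz":0.001,"ax":0,"ay":0,"az":0},{"tx":0,"ty":0,"tz":0.001,"ax":0,"ay":0,"az":0},{"tx":0,"ty":0,"tz":0,"ax":0,"ay":0,"az":0}]'; python3 g.py
```

```text
clock: 4.48
eef_pos: [0.4886, 0.2317, 0.0872]
eef_rot: [[-0.631, 0.776, -0.0], [0.776, 0.631, -0.0], [0.0, -0.0, -1.0]]
ft_force: [0.2, 0.5, -0.4]
finger_gap: -0.0001
finger_force: 0.0
t 4.4833 pos [0.4886 0.2317 0.0872] z [-0. -0. -1.] yaw 39.136036272781524 F [ 0.16  0.49 -0.41] gap -0.0001475381624820393
to pad, tool axes [-0.0003 -0.     -0.0025]
```

```bash
python3 -m jog '[{"tx":0,"ty":0,"tz":0.001,"ax":0,"ay":0,"az":0},{"tx":0,"ty":0,"tz":0,"ax":0,"ay":0,"az":0},{"tx":0,"ty":0,"tz":0.001,"ax":0,"ay":0,"az":0},{"tx":0,"ty":0,"tz":0,"ax":0,"ay":0,"az":0},{"tx":0,"ty":0,"tz":0,"ax":0,"ay":0,"az":0},{"tx":0,"ty":0,"tz":0,"ax":0,"ay":0,"az":0},{"tx":0,"ty":0,"tz":0,"ax":0,"ay":0,"az":0},{"tx":0,"ty":0,"tz":0,"ax":0,"ay":0,"az":0}]'; for i in 1 2 3; do python3 g.py|head -1; done
```

```text
clock: 5.15
eef_pos: [0.4887, 0.2318, 0.0855]
eef_rot: [[-0.631, 0.776, 0.0], [0.776, 0.631, 0.0], [0.0, 0.0, -1.0]]
ft_force: [-0.4, -0.5, 1.2]
finger_gap: -0.0002
finger_force: 0.0
t 5.15 pos [0.4887 0.2318 0.0855] z [ 0.  0. -1.] yaw 39.13624040947897 F [-0.36 -0.51  1.16] gap -0.0001839295480810372
t 5.15 pos [0.4887 0.2318 0.0855] z [ 0.  0. -1.] yaw 39.13624040947897 F [-0.36 -0.51  1.16] gap -0.0001839295480810372
t 5.15 pos [0.4887 0.2318 0.0855] z [ 0.  0. -1.] yaw 39.13624040947897 F [-0.36 -0.51  1.16] gap -0.0001839295480810372
```

```bash
python3 -m jog '[{"tx":0,"ty":0,"tz":0.0005,"ax":0,"ay":0,"az":0},{"tx":0,"ty":0,"tz":0.0005,"ax":0,"ay":0,"az":0},{"tx":0,"ty":0,"tz":0.0005,"ax":0,"ay":0,"az":0},{"tx":0,"ty":0,"tz":0,"ax":0,"ay":0,"az":0},{"tx":0,"ty":0,"tz":0,"ax":0,"ay":0,"az":0},{"tx":0,"ty":0,"tz":0,"ax":0,"ay":0,"az":0},{"tx":0,"ty":0,"tz":0,"ax":0,"ay":0,"az":0},{"tx":0,"ty":0,"tz":0,"ax":0,"ay":0,"az":0}]'
```

```text
clock: 5.82
eef_pos: [0.4887, 0.2318, 0.0839]
eef_rot: [[-0.631, 0.776, 0.0], [0.776, 0.631, 0.0], [0.0, 0.0, -1.0]]
ft_force: [0.6, 0.6, 0.0]
finger_gap: 0.0003
finger_force: 0.0
```

Run:
```python
from h import *
f=imaging.grab_frame("scene");cv2.imwrite("pics/s2.png",cv2.resize(f["frame"][140:220,290:350,::-1],None,fx=7,fy=7,interpolation=2))
K,P=np.array(f["mtx"]),np.array(f["pose"])
for q in([.4887,.2315,.0707],[.4887,.2318,.0649],[.4887,.2318,.075]):
    c=K@(P[:3,:3].T@(np.array(q)-P[:3,3]));print(q,(c[:2]/c[2]-[290,140])*7)
```

```text
[0.4887, 0.2315, 0.0707] [207.39809445 362.70162525]
[0.4887, 0.2318, 0.0649] [206.77553699 371.22580279]
[0.4887, 0.2318, 0.075] [206.91029306 355.84614265]
```

View pics/s2.png

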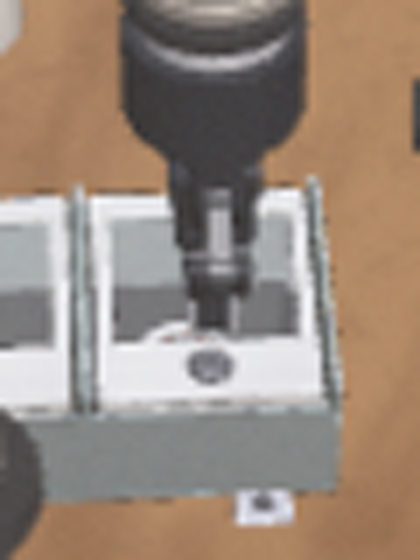

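The tip ends at crop (213,335) and the pad is fully visible at (210,365), so the finger is still above the lid. That fits the missing contact force. I'll quantify the gap.

Run:
```python
from h import *
T=imaging.grab_frame("top");S=imaging.grab_frame("scene")
def pr(f,q):
    P=np.array(f["pose"]);c=np.array(f["mtx"])@(P[:3,:3].T@(np.array(q)-P[:3,3]));return np.round(c[:2]/c[2],1)
print("seen s1 (317.5,180.7):",[(z,pr(S,[.4813,.2368,z]).tolist()) for z in(.0975,.11,.1165)])
print("seen s2 (320.4,187.9):",[(z,pr(S,[.4886,.2318,z]).tolist()) for z in(.065,.075,.085,.09)])
cv2.imwrite("pics/t2.png",cv2.resize(T["frame"][150:230,270:350,::-1],None,fx=7,fy=7,interpolation=2))
print([((pr(T,[.4886,.2318,z])-[270,150])*7).tolist() for z in(.065,.085,.14,.25)])
```

```text
seen s1 (317.5,180.7): [(0.0975, [316.9, 186.6]), (0.11, [316.9, 183.7]), (0.1165, [316.9, 182.3])]
seen s2 (320.4,187.9): [(0.065, [319.5, 193.0]), (0.075, [319.5, 190.9]), (0.085, [319.6, 188.7]), (0.09, [319.6, 187.5])]
[[343.0, 284.19999999999993], [341.6000000000001, 280.0], [338.1000000000001, 266.0], [330.3999999999999, 233.80000000000004]]
```

View pics/t2.png

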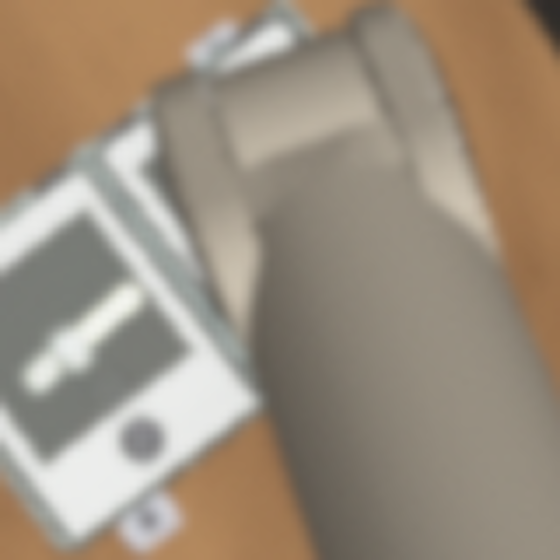

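Run:
```python
from h import *
a=cv2.imread("pics/scene0.png").astype(int);S=imaging.grab_frame("scene")
b=S["frame"][:,:,::-1].astype(int);d=np.abs(a-b).max(2)
print(d[176:200,308:334])
print(b[176:200,320].tolist())
```

```text
[[  1   1   2   1   0   3   1  13  65  60  46  45  17  10   3  62  72  62
    4   2   2   3   3   2   1   0]
 [  1   2   3   1   2   1   1  14 105  98  88  78  44  36  44  70  89  79
   19   1   0   1   3   1   2   1]
 [  2   2   1   1   1   2   3  11  88  82  80  59   7  10   3  44  78  73
   39   2   1   1   1   3   1   1]
 [  2   2   4   1   3   3   1  12  75 106  99  91  67  57  60  75 103  82
   23   1   2   0   2   3   1   2]
 [  1   3   2   2   2   1   2   5  46  99  93  83  55  52  59  73  87  59
    4   1   2   2   2   1   2   0]
 [  4   1   4   2   4   1   1   5  29  68  67  65  55  50  54  65  68  42
    2   1   3   1   1   2   2   1]
 [  3   2   4   2   1   4   2   4  16  52  65  62  61  62  40   3  38  19
    2   3   1   0   1   2   2   1]
 [  3   2   1   1   4   0   2   3   3  24  44  55  52  55  29  35   5   5
    1   1   1   1   2   2   1   0]
 [  3   1   3   2   2   2   2   2   2  28  42  55  53  55  29  32   8   1
    1   1   2   2   3   2   2   0]
 [  1   2   3   2   4   3   2   2   4  28  43  56  49  62  29  32   2   1
    2   2   3   2   2   3   1   1]
 [  1   2 
[... 1204 characters left out ...]
 3   3   0   1   2   1   1   1   2   2   1   2   1   2   1
    2   3   2   1   2   2   1   1]
 [  1   3   2   2   1   1   2   3   4   1   1   4   2   1   0   1   1   1
    1   1   1   2   1   2   2   2]
 [  1   1   2   4   2   1   3   2   0   1   3   4   1   3   3   1   1   1
    2   4   3   2   1   1   1   1]]
[[160, 156, 157], [132, 129, 130], [178, 173, 175], [110, 106, 108], [80, 79, 80], [66, 65, 67], [62, 62, 66], [70, 68, 70], [69, 68, 70], [73, 70, 72], [71, 70, 72], [151, 146, 148], [187, 185, 185], [211, 206, 207], [145, 136, 138], [119, 113, 114], [139, 131, 131], [153, 144, 145], [127, 121, 123], [232, 228, 228], [225, 223, 223], [149, 149, 151], [174, 173, 170], [132, 134, 130]]
```

The image difference shows no lid motion and the tip ending at row 187.5. So the tip really stands higher than the stated 19 mm suggests, and I'll go on down slowly, watching the force.

```bash
python3 -m jog '[{"tx":0,"ty":0,"tz":0.001,"ax":0,"ay":0,"az":0},{"tx":0,"ty":0,"tz":0.001,"ax":0,"ay":0,"az":0},{"tx":0,"ty":0,"tz":0.001,"ax":0,"ay":0,"az":0},{"tx":0,"ty":0,"tz":0.001,"ax":0,"ay":0,"az":0},{"tx":0,"ty":0,"tz":0,"ax":0,"ay":0,"az":0},{"tx":0,"ty":0,"tz":0,"ax":0,"ay":0,"az":0},{"tx":0,"ty":0,"tz":0,"ax":0,"ay":0,"az":0},{"tx":0,"ty":0,"tz":0,"ax":0,"ay":0,"az":0}]'
cat > tip.py <<'E'
from h import *
a=cv2.imread("pics/scene0.png").astype(int);S=imaging.grab_frame("scene")
d=np.abs(a-S["frame"][:,:,::-1].astype(int)).max(2)
print("rows",[(r,int(d[r,308:334].max()),int(d[r,300:340].sum())) for r in range(184,202)],np.round(state()["ft_force"],1))
E
python3 tip.py
```

```text
clock: 6.68
eef_pos: [0.4888, 0.2318, 0.08]
eef_rot: [[-0.631, 0.776, 0.0], [0.776, 0.631, 0.0], [0.0, 0.0, -1.0]]
ft_force: [0.6, -0.1, -0.5]
finger_gap: 0.0005
finger_force: 0.0
rows [(184, 56, 345), (185, 58, 364), (186, 130, 590), (187, 171, 748), (188, 70, 355), (189, 6, 55), (190, 4, 50), (191, 4, 50), (192, 2, 39), (193, 3, 50), (194, 3, 44), (195, 1, 37), (196, 2, 46), (197, 4, 66), (198, 3, 68), (199, 3, 71), (200, 4, 74), (201, 4, 77)] [1.  0.  0.2]
```

```bash
python3 -m jog '[{"tx":0,"ty":0,"tz":0.001,"ax":0,"ay":0,"az":0},{"tx":0,"ty":0,"tz":0.001,"ax":0,"ay":0,"az":0},{"tx":0,"ty":0,"tz":0.001,"ax":0,"ay":0,"az":0},{"tx":0,"ty":0,"tz":0.001,"ax":0,"ay":0,"az":0},{"tx":0,"ty":0,"tz":0.001,"ax":0,"ay":0,"az":0},{"tx":0,"ty":0,"tz":0,"ax":0,"ay":0,"az":0},{"tx":0,"ty":0,"tz":0,"ax":0,"ay":0,"az":0},{"tx":0,"ty":0,"tz":0,"ax":0,"ay":0,"az":0}]'; python3 tip.py
```

```text
clock: 7.4
eef_pos: [0.4887, 0.2318, 0.0749]
eef_rot: [[-0.631, 0.776, -0.0], [0.776, 0.631, 0.0], [0.0, 0.0, -1.0]]
ft_force: [-0.5, -0.6, -0.4]
finger_gap: 0.0003
finger_force: 0.0
rows [(184, 64, 492), (185, 57, 352), (186, 130, 597), (187, 165, 756), (188, 145, 689), (189, 120, 561), (190, 13, 90), (191, 3, 51), (192, 3, 39), (193, 3, 44), (194, 2, 40), (195, 2, 35), (196, 3, 47), (197, 2, 55), (198, 4, 69), (199, 4, 74), (200, 3, 59), (201, 3, 72)] [-0.2  0.1  0.4]
```

```bash
python3 -m jog '[{"tx":0,"ty":0,"tz":0.001,"ax":0,"ay":0,"az":0},{"tx":0,"ty":0,"tz":0.001,"ax":0,"ay":0,"az":0},{"tx":0,"ty":0,"tz":0.001,"ax":0,"ay":0,"az":0},{"tx":0,"ty":0,"tz":0.001,"ax":0,"ay":0,"az":0},{"tx":0,"ty":0,"tz":0.001,"ax":0,"ay":0,"az":0},{"tx":0,"ty":0,"tz":0,"ax":0,"ay":0,"az":0},{"tx":0,"ty":0,"tz":0,"ax":0,"ay":0,"az":0},{"tx":0,"ty":0,"tz":0,"ax":0,"ay":0,"az":0}]'; python3 tip.py
```

```text
clock: 8.12
eef_pos: [0.4887, 0.2318, 0.0699]
eef_rot: [[-0.631, 0.776, 0.0], [0.776, 0.631, 0.0], [0.0, 0.0, -1.0]]
ft_force: [0.7, -1.2, -0.0]
finger_gap: 0.0003
finger_force: 0.0
rows [(184, 68, 613), (185, 67, 551), (186, 130, 597), (187, 164, 749), (188, 138, 710), (189, 152, 906), (190, 64, 252), (191, 4, 61), (192, 2, 39), (193, 4, 58), (194, 2, 45), (195, 2, 35), (196, 3, 47), (197, 3, 65), (198, 4, 69), (199, 3, 70), (200, 3, 68), (201, 4, 67)] [0.2 1.  0.2]
```

```bash
python3 -m jog '[{"tx":0,"ty":0,"tz":0.001,"ax":0,"ay":0,"az":0},{"tx":0,"ty":0,"tz":0.001,"ax":0,"ay":0,"az":0},{"tx":0,"ty":0,"tz":0.001,"ax":0,"ay":0,"az":0},{"tx":0,"ty":0,"tz":0.001,"ax":0,"ay":0,"az":0},{"tx":0,"ty":0,"tz":0,"ax":0,"ay":0,"az":0},{"tx":0,"ty":0,"tz":0,"ax":0,"ay":0,"az":0},{"tx":0,"ty":0,"tz":0,"ax":0,"ay":0,"az":0},{"tx":0,"ty":0,"tz":0,"ax":0,"ay":0,"az":0}]'; python3 tip.py
```

```text
clock: 8.83
eef_pos: [0.4887, 0.2318, 0.066]
eef_rot: [[-0.631, 0.776, 0.0], [0.776, 0.631, 0.0], [0.0, 0.0, -1.0]]
ft_force: [0.9, -0.7, -0.5]
finger_gap: -0.0001
finger_force: 0.0
rows [(184, 61, 416), (185, 67, 625), (186, 164, 834), (187, 168, 765), (188, 141, 698), (189, 154, 933), (190, 110, 563), (191, 36, 150), (192, 3, 41), (193, 3, 47), (194, 2, 41), (195, 2, 38), (196, 3, 42), (197, 3, 49), (198, 4, 70), (199, 4, 74), (200, 3, 64), (201, 4, 63)] [-0.1  0.2 -0.8]
```

```bash
python3 -m jog '[{"tx":0,"ty":0,"tz":0.001,"ax":0,"ay":0,"az":0},{"tx":0,"ty":0,"tz":0.001,"ax":0,"ay":0,"az":0},{"tx":0,"ty":0,"tz":0.001,"ax":0,"ay":0,"az":0},{"tx":0,"ty":0,"tz":0,"ax":0,"ay":0,"az":0},{"tx":0,"ty":0,"tz":0,"ax":0,"ay":0,"az":0},{"tx":0,"ty":0,"tz":0,"ax":0,"ay":0,"az":0},{"tx":0,"ty":0,"tz":0,"ax":0,"ay":0,"az":0},{"tx":0,"ty":0,"tz":0,"ax":0,"ay":0,"az":0}]'; python3 tip.py;python3 - <<'E'
from h import *
f=imaging.grab_frame("scene");cv2.imwrite("pics/s3.png",cv2.resize(f["frame"][140:220,290:350,::-1],None,fx=7,fy=7,interpolation=2))
E
```

```text
clock: 9.55
eef_pos: [0.4887, 0.2318, 0.063]
eef_rot: [[-0.631, 0.776, 0.0], [0.776, 0.631, 0.0], [0.0, 0.0, -1.0]]
ft_force: [0.2, 0.4, -0.4]
finger_gap: 0.0
finger_force: 0.0
rows [(184, 56, 364), (185, 64, 501), (186, 161, 921), (187, 171, 844), (188, 140, 701), (189, 148, 938), (190, 107, 532), (191, 78, 353), (192, 20, 118), (193, 3, 53), (194, 3, 46), (195, 2, 38), (196, 3, 40), (197, 3, 69), (198, 4, 66), (199, 5, 75), (200, 3, 71), (201, 4, 67)] [-0.6 -0.7  0.6]
```

View pics/s3.png

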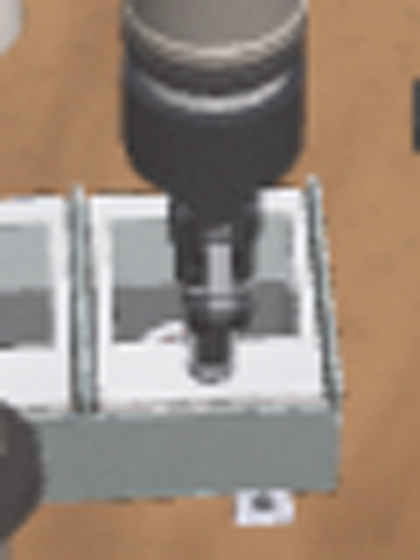

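The tip now appears right over the pad at (210,365), still without force.

```bash
python3 -m jog '[{"tx":0,"ty":0,"tz":0.001,"ax":0,"ay":0,"az":0},{"tx":0,"ty":0,"tz":0.001,"ax":0,"ay":0,"az":0},{"tx":0,"ty":0,"tz":0.001,"ax":0,"ay":0,"az":0},{"tx":0,"ty":0,"tz":0,"ax":0,"ay":0,"az":0},{"tx":0,"ty":0,"tz":0,"ax":0,"ay":0,"az":0},{"tx":0,"ty":0,"tz":0,"ax":0,"ay":0,"az":0},{"tx":0,"ty":0,"tz":0,"ax":0,"ay":0,"az":0},{"tx":0,"ty":0,"tz":0,"ax":0,"ay":0,"az":0}]'; python3 tip.py
```

```text
clock: 10.32
eef_pos: [0.4887, 0.2318, 0.0599]
eef_rot: [[-0.631, 0.776, 0.0], [0.776, 0.631, 0.0], [0.0, 0.0, -1.0]]
ft_force: [0.1, -0.4, 0.5]
finger_gap: -0.0001
finger_force: 0.0
rows [(184, 62, 394), (185, 55, 372), (186, 159, 882), (187, 173, 1038), (188, 141, 747), (189, 147, 933), (190, 103, 556), (191, 76, 353), (192, 61, 295), (193, 5, 55), (194, 3, 43), (195, 2, 35), (196, 4, 49), (197, 5, 61), (198, 3, 75), (199, 4, 68), (200, 3, 60), (201, 4, 71)] [ 0.3 -0.9 -0.3]
```

```bash
python3 -m jog '[{"tx":0,"ty":0,"tz":0.001,"ax":0,"ay":0,"az":0},{"tx":0,"ty":0,"tz":0.001,"ax":0,"ay":0,"az":0},{"tx":0,"ty":0,"tz":0.001,"ax":0,"ay":0,"az":0},{"tx":0,"ty":0,"tz":0,"ax":0,"ay":0,"az":0},{"tx":0,"ty":0,"tz":0,"ax":0,"ay":0,"az":0},{"tx":0,"ty":0,"tz":0,"ax":0,"ay":0,"az":0},{"tx":0,"ty":0,"tz":0,"ax":0,"ay":0,"az":0},{"tx":0,"ty":0,"tz":0,"ax":0,"ay":0,"az":0}]'; python3 tip.py
```

```text
clock: 11.03
eef_pos: [0.4887, 0.2318, 0.057]
eef_rot: [[-0.631, 0.776, 0.0], [0.776, 0.631, 0.0], [0.0, 0.0, -1.0]]
ft_force: [0.3, -1.2, -0.4]
finger_gap: -0.0002
finger_force: 0.0
rows [(184, 57, 390), (185, 44, 393), (186, 155, 695), (187, 177, 1087), (188, 146, 1040), (189, 148, 962), (190, 105, 586), (191, 72, 358), (192, 75, 402), (193, 70, 232), (194, 5, 64), (195, 1, 46), (196, 3, 52), (197, 4, 68), (198, 4, 77), (199, 3, 62), (200, 3, 71), (201, 4, 71)] [-0.2 -0.3  1. ]
```

```bash
python3 -m jog '[{"tx":0,"ty":0,"tz":0.001,"ax":0,"ay":0,"az":0},{"tx":0,"ty":0,"tz":0.001,"ax":0,"ay":0,"az":0},{"tx":0,"ty":0,"tz":0.001,"ax":0,"ay":0,"az":0},{"tx":0,"ty":0,"tz":0,"ax":0,"ay":0,"az":0},{"tx":0,"ty":0,"tz":0,"ax":0,"ay":0,"az":0},{"tx":0,"ty":0,"tz":0,"ax":0,"ay":0,"az":0},{"tx":0,"ty":0,"tz":0,"ax":0,"ay":0,"az":0},{"tx":0,"ty":0,"tz":0,"ax":0,"ay":0,"az":0}]'; python3 tip.py
```

```text
clock: 11.75
eef_pos: [0.4887, 0.2317, 0.0539]
eef_rot: [[-0.631, 0.776, 0.0], [0.776, 0.631, 0.0], [0.0, 0.0, -1.0]]
ft_force: [-0.9, -1.3, -0.1]
finger_gap: 0.0001
finger_force: 0.0
rows [(184, 55, 341), (185, 42, 367), (186, 145, 636), (187, 157, 930), (188, 141, 1154), (189, 173, 1209), (190, 107, 585), (191, 74, 364), (192, 72, 376), (193, 102, 443), (194, 18, 105), (195, 2, 50), (196, 3, 42), (197, 3, 72), (198, 4, 75), (199, 4, 87), (200, 4, 72), (201, 4, 72)] [-0.8  0.2 -0. ]
```

```bash
python3 -m jog '[{"tx":0,"ty":0,"tz":0.001,"ax":0,"ay":0,"az":0},{"tx":0,"ty":0,"tz":0.001,"ax":0,"ay":0,"az":0},{"tx":0,"ty":0,"tz":0.001,"ax":0,"ay":0,"az":0},{"tx":0,"ty":0,"tz":0,"ax":0,"ay":0,"az":0},{"tx":0,"ty":0,"tz":0,"ax":0,"ay":0,"az":0},{"tx":0,"ty":0,"tz":0,"ax":0,"ay":0,"az":0},{"tx":0,"ty":0,"tz":0,"ax":0,"ay":0,"az":0},{"tx":0,"ty":0,"tz":0,"ax":0,"ay":0,"az":0}]'; python3 tip.py
```

```text
clock: 12.47
eef_pos: [0.4888, 0.2318, 0.051]
eef_rot: [[-0.631, 0.776, 0.0], [0.776, 0.631, 0.0], [-0.0, 0.0, -1.0]]
ft_force: [-0.4, -0.9, 2.4]
finger_gap: -0.0001
finger_force: 1.2
rows [(184, 66, 369), (185, 51, 383), (186, 123, 693), (187, 148, 842), (188, 130, 1876), (189, 180, 1825), (190, 107, 634), (191, 74, 374), (192, 73, 373), (193, 97, 460), (194, 81, 470), (195, 56, 248), (196, 36, 414), (197, 67, 1020), (198, 61, 550), (199, 27, 234), (200, 3, 66), (201, 3, 73)] [-0.5  0.3  1.9]
```

Contact: 2.4 N, and the lid is moving. So the real tip height is TCP z + 0.017. I'll press about 2 mm more.

```bash
python3 -m jog '[{"tx":0,"ty":0,"tz":0.0005,"ax":0,"ay":0,"az":0},{"tx":0,"ty":0,"tz":0.0005,"ax":0,"ay":0,"az":0},{"tx":0,"ty":0,"tz":0.0005,"ax":0,"ay":0,"az":0},{"tx":0,"ty":0,"tz":0.0003,"ax":0,"ay":0,"az":0},{"tx":0,"ty":0,"tz":0,"ax":0,"ay":0,"az":0},{"tx":0,"ty":0,"tz":0,"ax":0,"ay":0,"az":0},{"tx":0,"ty":0,"tz":0,"ax":0,"ay":0,"az":0},{"tx":0,"ty":0,"tz":0,"ax":0,"ay":0,"az":0}]'; python3 g.py
```

```text
clock: 13.18
eef_pos: [0.4888, 0.2318, 0.0492]
eef_rot: [[-0.631, 0.776, 0.0], [0.776, 0.631, 0.0], [0.0, 0.0, -1.0]]
ft_force: [-0.8, 0.6, 4.1]
finger_gap: -0.0001
finger_force: 1.9
t 13.1833 pos [0.4888 0.2318 0.0492] z [ 0.  0. -1.] yaw 39.13835770464129 F [-0.76  0.62  4.14] gap -9.830073497256423e-05
to pad, tool axes [-0.0002 -0.0003 -0.0405]
```

```bash
python3 -m jog '[{"tx":0,"ty":0,"tz":0.0005,"ax":0,"ay":0,"az":0},{"tx":0,"ty":0,"tz":-0.02,"ax":0,"ay":0,"az":0},{"tx":0,"ty":-0.025,"tz":-0.015,"ax":0,"ay":0,"az":0},{"tx":0,"ty":-0.025,"tz":-0.015,"ax":0,"ay":0,"az":0},{"tx":0,"ty":0,"tz":0,"ax":0,"ay":0,"az":0},{"tx":0,"ty":0,"tz":0,"ax":0,"ay":0,"az":0},{"tx":0,"ty":0,"tz":0,"ax":0,"ay":0,"az":0},{"tx":0,"ty":0,"tz":0,"ax":0,"ay":0,"az":0}]'; python3 g.py;python3 - <<'E'
from h import *
f=imaging.grab_frame("scene");cv2.imwrite("pics/s4.png",cv2.resize(f["frame"][110:230,280:370,::-1],None,fx=5,fy=5,interpolation=2))
E
```

```text
clock: 13.85
eef_pos: [0.4501, 0.2008, 0.098]
eef_rot: [[-0.632, 0.775, -0.0], [0.775, 0.632, -0.0], [-0.0, -0.0, -1.0]]
ft_force: [0.7, -0.1, 0.1]
finger_gap: 0.0
finger_force: 0.0
t 13.85 pos [0.4501 0.2008 0.098 ] z [-0. -0. -1.] yaw 39.17945735558804 F [ 0.72 -0.05  0.06] gap 1.4378810348333254e-05
to pad, tool axes [-0.0006  0.0494  0.0083]
```

View pics/s4.png

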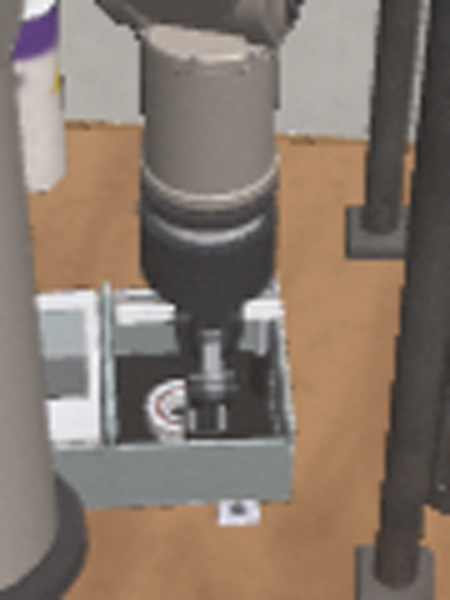

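The lid is ajar: the bearing shows uncovered at crop (168,408), and the lid is nearly edge-on behind the gripper. Now I'll approach from the front below its edge and push.

```bash
python3 -m jog '[{"tx":0,"ty":0.012,"tz":-0.002,"ax":0,"ay":0,"az":0},{"tx":0,"ty":0.012,"tz":-0.002,"ax":0,"ay":0,"az":0},{"tx":0,"ty":0.012,"tz":-0.001,"ax":0,"ay":0,"az":0},{"tx":0,"ty":0.008,"tz":0,"ax":0,"ay":0,"az":0},{"tx":0,"ty":0.008,"tz":-0.001,"ax":0,"ay":0,"az":0},{"tx":0,"ty":0.008,"tz":-0.006,"ax":0,"ay":0,"az":0},{"tx":0,"ty":0.008,"tz":-0.007,"ax":0,"ay":0,"az":0},{"tx":0,"ty":0.008,"tz":-0.007,"ax":0,"ay":0,"az":0}]'; python3 g.py
```

```text
clock: 14.57
eef_pos: [0.5052, 0.2451, 0.1238]
eef_rot: [[-0.63, 0.776, -0.01], [0.776, 0.63, -0.006], [0.002, -0.012, -1.0]]
ft_force: [-7.6, -5.5, 8.3]
finger_gap: -0.0
finger_force: 8.6
t 14.5667 pos [0.5052 0.2451 0.1238] z [-0.01  -0.006 -1.   ] yaw 39.07683691801647 F [-7.58 -5.45  8.33] gap -3.76226620492843e-05
to pad, tool axes [-0.0002 -0.0209  0.0344]
```

Run:
```python
from h import *
f=imaging.grab_frame("scene");cv2.imwrite("pics/s5.png",cv2.resize(f["frame"][110:230,280:370,::-1],None,fx=5,fy=5,interpolation=2))
K,P=np.array(f["mtx"]),np.array(f["pose"])
o=np.array([.4942,.3082]);c,s=np.cos(.6828),np.sin(.6828)
for th in(.7,.8,.9,1.,1.1):
  r=[]
  for y in(-.106,-.056,-.006):
    x=.061-.131*np.cos(th);q=[o[0]+c*x-s*y,o[1]+s*x+c*y,.067+.131*np.sin(th)]
    k=K@(P[:3,:3].T@(np.array(q)-P[:3,3]));r.append(np.round((k[:2]/k[2]-[280,110])*5).tolist())
  print(th,r)
print(np.round(state()["ft_force"],1))
```

```text
0.7 [[280.0, 298.0], [198.0, 302.0], [115.0, 305.0]]
0.8 [[279.0, 277.0], [197.0, 280.0], [114.0, 283.0]]
0.9 [[278.0, 255.0], [196.0, 258.0], [113.0, 261.0]]
1.0 [[277.0, 234.0], [195.0, 237.0], [112.0, 240.0]]
1.1 [[276.0, 213.0], [194.0, 216.0], [111.0, 219.0]]
[-8.6 -5.  14.1]
```

View pics/s5.png

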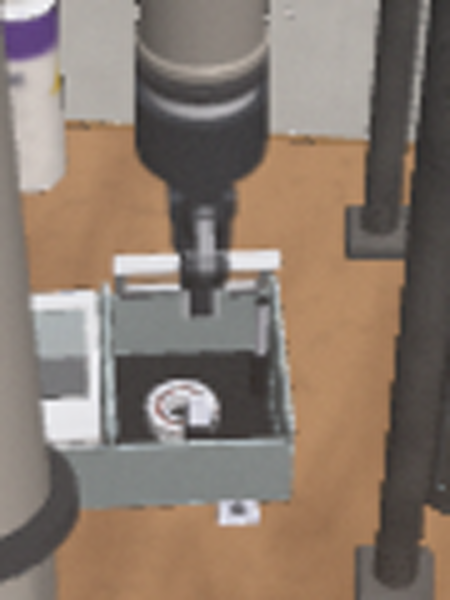

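The lid is at about 0.9 rad (its edge spans row ≈258), and the finger's knuckle overhangs it, which explains the upward force. I'll raise the tool about 15 mm so that only the fingertip bears, then continue.

```bash
python3 -m jog '[{"tx":0,"ty":0,"tz":-0.008,"ax":0,"ay":0,"az":0},{"tx":0,"ty":0,"tz":-0.007,"ax":0,"ay":0,"az":0},{"tx":0,"ty":0.005,"tz":-0.003,"ax":0,"ay":0,"az":0},{"tx":0,"ty":0.006,"tz":-0.004,"ax":0,"ay":0,"az":0},{"tx":0,"ty":0.006,"tz":-0.004,"ax":0,"ay":0,"az":0},{"tx":0,"ty":0.006,"tz":-0.003,"ax":0,"ay":0,"az":0},{"tx":0,"ty":0,"tz":0,"ax":0,"ay":0,"az":0},{"tx":0,"ty":0,"tz":0,"ax":0,"ay":0,"az":0}]'; python3 g.py
```

```text
clock: 15.28
eef_pos: [0.5272, 0.2634, 0.1536]
eef_rot: [[-0.632, 0.775, 0.001], [0.775, 0.632, 0.0], [-0.0, 0.001, -1.0]]
ft_force: [-0.3, -0.7, 0.5]
finger_gap: 0.0003
finger_force: 0.1
t 15.2833 pos [0.5272 0.2634 0.1536] z [ 0.001  0.    -1.   ] yaw 39.16398045046404 F [-0.32 -0.65  0.5 ] gap 0.00031984803347043743
to pad, tool axes [-0.0004 -0.05    0.0639]
```

```bash
cat > lid.py <<'E'
from h import *
f=imaging.grab_frame("scene");K,P=np.array(f["mtx"]),np.array(f["pose"])
o=np.array([.4942,.3082]);c,s=np.cos(.6828),np.sin(.6828)
for th in(.7,.9,1.1,1.2,1.3,1.5,1.7,1.95):
  x=.061-.131*np.cos(th);y=-.056;q=[o[0]+c*x-s*y,o[1]+s*x+c*y,.067+.131*np.sin(th)]
  k=K@(P[:3,:3].T@(np.array(q)-P[:3,3]));print(th,np.round(k[:2]/k[2]),end=" ")
print()
for n in("lid_right","lid_left","bearing"):
  for r in imaging.cut_out("scene",n)[:2]:
    v,u=np.nonzero(r["region"]);print(n,round(r["p"],2),"cols",u.min(),u.max(),"rows",v.min(),v.max())
for cc in(305,307,331,333): print(cc,f["frame"][135:180,cc].mean(1).astype(int).tolist())
E
python3 lid.py
```

```text
0.7 [320. 170.] 0.9 [319. 162.] 1.1 [319. 153.] 1.2 [318. 149.] 1.3 [318. 146.] 1.5 [318. 139.] 1.7 [317. 134.] 1.95 [317. 129.] 
lid_right 0.56 cols 303 335 rows 150 168
lid_left 0.7 cols 287 299 rows 168 199
305 [121, 129, 131, 129, 129, 130, 126, 125, 126, 126, 127, 127, 127, 128, 129, 179, 225, 225, 215, 141, 132, 121, 127, 135, 138, 138, 138, 138, 137, 138, 139, 184, 158, 124, 94, 129, 134, 134, 131, 131, 132, 132, 132, 130, 129]
307 [120, 126, 132, 129, 129, 129, 128, 128, 128, 128, 129, 130, 131, 131, 133, 185, 223, 225, 197, 138, 133, 134, 135, 135, 136, 135, 136, 138, 139, 138, 139, 223, 155, 127, 99, 131, 133, 133, 131, 132, 132, 133, 130, 129, 129]
331 [173, 146, 122, 139, 141, 141, 141, 141, 140, 141, 142, 142, 142, 139, 173, 222, 232, 235, 142, 131, 129, 133, 136, 136, 128, 124, 126, 122, 115, 120, 138, 139, 130, 107, 98, 77, 112, 123, 125, 128, 129, 131, 133, 133, 134]
333 [173, 173, 124, 139, 140, 143, 141, 141, 141, 141, 141, 139, 140, 140, 180, 225, 232, 231, 141, 130, 129, 132, 132, 132, 133, 132, 132, 130, 147, 135, 146, 138, 147, 136, 93, 73, 140, 145, 145, 144, 125, 122, 118, 118, 116]
```

The lid is at about 1.18 rad and carried by the fingertip, as predicted. I'll continue over the top.

```bash
python3 -m jog '[{"tx":0,"ty":0.006,"tz":-0.003,"ax":0,"ay":0,"az":0},{"tx":0,"ty":0.006,"tz":-0.002,"ax":0,"ay":0,"az":0},{"tx":0,"ty":0.006,"tz":-0.002,"ax":0,"ay":0,"az":0},{"tx":0,"ty":0.006,"tz":-0.001,"ax":0,"ay":0,"az":0},{"tx":0,"ty":0.006,"tz":-0.001,"ax":0,"ay":0,"az":0},{"tx":0,"ty":0.006,"tz":0,"ax":0,"ay":0,"az":0},{"tx":0,"ty":0.006,"tz":0,"ax":0,"ay":0,"az":0},{"tx":0,"ty":0.006,"tz":0,"ax":0,"ay":0,"az":0}]'; python3 g.py; python3 lid.py | grep right
```

```text
clock: 16.15
eef_pos: [0.5654, 0.2937, 0.165]
eef_rot: [[-0.631, 0.776, 0.002], [0.776, 0.631, 0.001], [-0.0, 0.002, -1.0]]
ft_force: [-3.1, -1.4, 14.1]
finger_gap: 0.0002
finger_force: 7.1
t 16.15 pos [0.5654 0.2937 0.165 ] z [ 0.002  0.001 -1.   ] yaw 39.13007530081428 F [-3.1  -1.45 14.09] gap 0.0002192231883065739
to pad, tool axes [ 0.0001 -0.0989  0.0751]
lid_right 0.89 cols 302 334 rows 137 168
lid_right 0.53 cols 394 421 rows 265 289
```

```bash
python3 -m jog '[{"tx":0,"ty":0,"tz":-0.004,"ax":0,"ay":0,"az":0},{"tx":0,"ty":0,"tz":-0.004,"ax":0,"ay":0,"az":0},{"tx":0,"ty":0.005,"tz":0,"ax":0,"ay":0,"az":0},{"tx":0,"ty":0.006,"tz":0,"ax":0,"ay":0,"az":0},{"tx":0,"ty":0.006,"tz":0,"ax":0,"ay":0,"az":0},{"tx":0,"ty":0.006,"tz":0,"ax":0,"ay":0,"az":0},{"tx":0,"ty":0.006,"tz":0,"ax":0,"ay":0,"az":0},{"tx":0,"ty":0,"tz":0,"ax":0,"ay":0,"az":0}]'; python3 g.py; python3 lid.py | grep right
```

```text
clock: 17.02
eef_pos: [0.5872, 0.3125, 0.1701]
eef_rot: [[-0.632, 0.775, 0.0], [0.775, 0.632, 0.0], [-0.0, 0.001, -1.0]]
ft_force: [0.6, -0.2, -0.3]
finger_gap: -0.0005
finger_force: 0.0
t 17.0167 pos [0.5872 0.3125 0.1701] z [ 0.  0. -1.] yaw 39.18501092555919 F [ 0.64 -0.22 -0.31] gap -0.00047791554035680204
to pad, tool axes [-0.0006 -0.1276  0.0803]
lid_right 0.8 cols 302 333 rows 132 168
```

The lid is past 1.62 rad and free of the finger, so I'll withdraw.

```bash
python3 -m jog '[{"tx":0,"ty":-0.01,"tz":0,"ax":0,"ay":0,"az":0},{"tx":0,"ty":-0.02,"tz":0,"ax":0,"ay":0,"az":0},{"tx":0,"ty":-0.025,"tz":-0.01,"ax":0,"ay":0,"az":0},{"tx":0,"ty":-0.025,"tz":-0.02,"ax":0,"ay":0,"az":0},{"tx":0,"ty":-0.025,"tz":-0.02,"ax":0,"ay":0,"az":0},{"tx":0,"ty":-0.025,"tz":-0.01,"ax":0,"ay":0,"az":0},{"tx":0,"ty":0,"tz":0,"ax":0,"ay":0,"az":0},{"tx":0,"ty":0,"tz":0,"ax":0,"ay":0,"az":0}]'; python3 g.py; python3 lid.py | egrep "right|left|bear"
python3 - <<'E'
from h import *
f=imaging.grab_frame("scene");cv2.imwrite("pics/s6.png",cv2.resize(f["frame"][90:300,210:440,::-1],None,fx=2.8,fy=2.8,interpolation=2))
E
```

```text
clock: 17.88
eef_pos: [0.4855, 0.2287, 0.2318]
eef_rot: [[-0.631, 0.776, 0.002], [0.776, 0.631, 0.002], [0.001, 0.003, -1.0]]
ft_force: [0.4, -0.1, -0.5]
finger_gap: 0.0001
finger_force: 0.0
t 17.8833 pos [0.4855 0.2287 0.2318] z [ 0.002  0.002 -1.   ] yaw 39.087536705794136 F [ 0.42 -0.06 -0.52] gap 0.00014494255787143366
to pad, tool axes [-0.      0.0038  0.1421]
lid_right 0.91 cols 302 333 rows 128 168
lid_right 0.26 cols 288 300 rows 168 199
lid_left 0.68 cols 288 299 rows 168 199
bearing 0.43 cols 289 338 rows 129 214
```

View pics/s6.png

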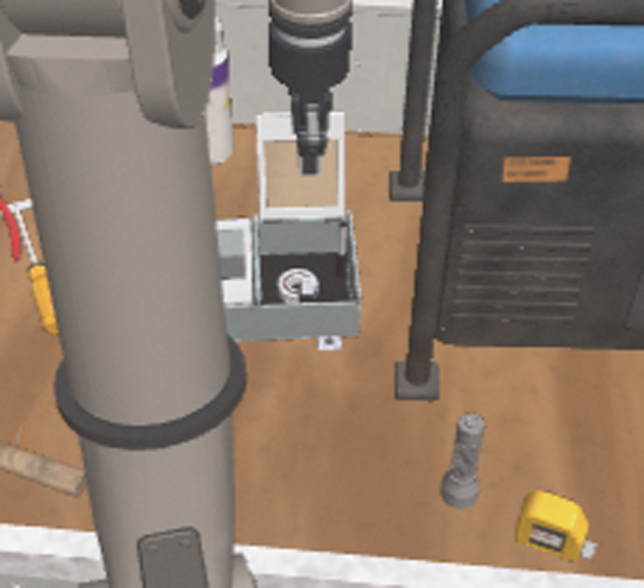

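The right lid leans back fully open, with its top edge at full-frame row 128 (≈1.95 rad). The left lid is shut, the bearing is in place at crop (298,285), and the torch and tape measure are still standing.

```bash
python3 -c "
from cell import workorder
print(workorder.hand_in())"
```

```text
the job is handed in; nothing more can be done
None
```

I opened the right lid, the one over the bearing, with a fingertip. In the last picture it leans back on its own at about 1.95 rad, the left lid is shut, and the bearing, torch and tape measure are where they stood. The carton was behind the arm in that view; the job is handed in and no verdict came back.

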